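# Make up two gift sets at the shop counter

## Robot

A 6-joint arm with a two-finger parallel gripper is mounted at the origin on the work surface. World frame = base frame: x ahead of the robot, y to its left, z up, the work surface at z = 0. Lengths are in mm, angles in rad, forces in N, time in s.
With the tool pointing down it reaches from about 275 to 1000 mm from the base axis. Payload 8.4 kg.
Tool frame: the origin (TCP) lies between the finger pads; the fingertips stand 22 mm ahead of it and the grasp point (between the pads) lies 3 mm ahead of it; z points along the fingers, y is the line along which they close (so a half turn about z gives the same grasp; the last joint's range is limited). The gripper opens to 85 mm and grips with 20 to 120 N. Pads are 22 mm wide; open, the fingers measure 114 mm over their backs; the gripper's body (76 mm by 85 mm) begins 54 mm behind the grasp point. The pads swing forward as they close: fully open they stand 13 mm farther back than shut.
Start: joints at [-1.149, 0.353, 1.633, -0, 1.155, -0.002], TCP at [257.016, -569.711, 253.281] pointing down, gripper open.
Joint ranges: [-2.63, 2.63], [-0.92, 2.1], [0.06, 2.66], [-1.3, 4.44], [0, 2.69], [-3.02, 3.02]. Speed limits (rad/s): [2.22, 2.22, 2.79, 3.14, 3.14, 3.14].

## Interface

Orientations are given as [roll, pitch, yaw] about the fixed x, y, z axes, in that order (R = Rz(yaw) Ry(pitch) Rx(roll)).
In Python, from rig import r, grab_frame gives the robot as it stands.
- The arm moves only by the shell command python3 -m inch 'ROWS' [FORCE]. ROWS is JSON, a list of rows, each a list of 7 numbers: the turn, a rotation vector about the tool's x, y, z as a fraction of full scale, then the shift along the tool's x, y, z as a fraction of full scale, then the closure, from 0 (fully open) to 1 (shut). In form: [[rx, ry, rz, dx, dy, dz, fingers], ...]. A call has 1 to 8 rows; each row shifts and turns the commanded pose from where the row before left it, along the tool's axes as they then stand; what a row does not reach is not made up. Full scale, the value 1, is 2.5 cm for a shift and pi rad for a turn. A row lasts 1/12 s, in which the tool goes at most 41.7 mm and 7.16 degrees, less where a joint would pass 70% of its speed; a pose out of reach is approached as far as the arm can. A call with a number of a shift or a turn outside -1 to 1 is refused whole. A call with a gripper value outside its range is refused whole. The fingers move at their own pace and stop on an object; FORCE is the grip in N (left out, the last holds). Time passes only in rows, so rows that do not move let the fingers close. It gives the time, the measured TCP pose, the force, the opening and the grip force at its end, in the units of the state.
- r.sense(): the state, without advancing time (a new reading comes with each control period).
- grab_frame(name): name is "scene" or "top"; returns a dict with "pixels" (420x560x3 uint8, red, green, blue), "z_map" (420x560 float32, mm along the optical axis (not along the pixel's ray), 0 where there is no reading), "vertical_fov" (degrees; the focal length in pixels is half the picture's height over the tangent of half this angle, whatever the lens; pixels are square), "cx", "cy" (the principal point, pixels), "cam_to_world" (4x4, takes a point from camera to world coordinates). Camera axes: x right, y down, z forward; pixel columns grow to the right and rows downward; lengths in mm; the calibration is good to about 2 mm. A picture is of the moment at which its call begins.
- r.sign_off(): hands the job in; it is judged then, once.
The state is a dict: "clock": time; "qpos": joint angles; "qvel": joint speeds; "joint_efforts": joint torques, N m; "eef_pos": TCP position; "tcp_rot": TCP orientation; "contact_force": force on the tool from outside, world axes, zero at the start; "wrist_torque": the same for the moment, N m; "opening": opening from 0.0 (shut) to 1.0 (fully open); "grasp_force": force on a finger pad.
Only numpy, scipy, OpenCV 4.12 (cv2) and the standard library are available. Lean on these libraries where they do the work, as an engineer would, in place of code of your own. Each camera call takes 0.05 s, during which the arm holds its last target. There are 200 camera calls.

## Task

Make up the two gift sets from the stock on the counter: into the long three-bay box base go the card deck (wide end bay), the dropper bottle (middle bay) and the tall crystal tower (narrow end bay); into the short two-bay box base go the candle jar (wide bay) and the screw-cap oil bottle (narrow bay). Stand each one upright on the floor of its bay, about in the middle, setting it down gently rather than dropping it, and leave the rest of the stock where it stands.

Things in the scene. Friction and masses are not known exactly. Their poses are not given: they have to be found in the camera images.
- long_box: Long gift-box base, a fixed shallow open card tray: 200 mm long (its y axis), 90 mm wide (x), 16 mm high. Origin: centre of underside; inner floor 4 mm up; walls and two dividers 4 mm thick, 16 mm high. Three bays in a row, each 82 mm wide in x: narrow end bay 54 mm long centred at y = -69 mm, middle bay 54 mm at y = -11 mm, wide end bay 76 mm at y = +58 mm.
- short_box: Short gift-box base, a fixed shallow open card tray like the long one: 148 mm long (its y axis), 90 mm wide (x), 16 mm high. Origin: centre of underside; inner floor 4 mm up; walls and one divider 4 mm thick, 16 mm high. Two bays, each 82 mm wide in x: narrow bay 54 mm long centred at y = -43 mm, wide bay 82 mm at y = +29 mm.
- card_deck_center (a point): Card deck in a closed rigid box standing on end: 30 mm thick (its x axis), 52 mm wide (its y axis), 75 mm high, about 120 g. Position given at its centre, half-way up.
- dropper_center (a point): Dropper bottle: amber glass bottle 33 mm in diameter up to 54 mm high, paper label, then a metal collar 21 mm across and a narrow white rubber bulb 15 mm across on top; 88 mm high in all, about 70 g, upright. Position given at its centre, half-way up, on its axis (z up).
- tall_tower_center (a point): Tall crystal tower: six-sided pink stone point, 30 mm across its flats (two of the flats face its +y and -y axes, the others follow every 60 degrees) up to 60 mm, then a point; 80 mm high in all, about 140 g, upright. Position given at its centre, half-way up, on its axis (z up).
- candle_jar_center (a point): Candle jar: white ceramic cylinder 58 mm in diameter with a flat light-wood lid 59 mm across (lid from 58 mm up, fast on the jar), 70 mm high in all, about 220 g, upright. Position given at its centre, half-way up, on its axis (z up).
- oil_bottle_center (a point): Screw-cap oil bottle: small amber bottle 28 mm in diameter up to 42 mm high, paper label, with a black cap 23 mm across from 47 mm up; 68 mm high in all, about 50 g, upright. Position given at its centre, half-way up, on its axis (z up).
- short_tower_center (a point): Short crystal tower, of the rest of the stock (leave it): same pink stone as the tall one but 24 mm across its flats and 46 mm high. Position at its centre, half-way up.
- candle_tin_center (a point): Candle tin, of the rest of the stock (leave it): flat aluminium tin 64 mm in diameter, 36 mm high. Position at its centre, half-way up.
- lotus_center (a point): Lotus tealight holder, of the rest of the stock (leave it): open cream petals about 75 mm across round a tealight on a dark wooden foot, 32 mm high. Position at its centre axis, 16 mm up.
There are look-alikes about, which are no part of the job. Leave any blue, green or red look-alike of the part that bears dropper_center alone.

How it is judged:
By the outcome, as a careful person would: the job done as asked, in the order asked, and still so for the second after the job is handed in, with the robot touching nothing.
It also fails if it takes over 120 s, if anything falls off the work surface, if the arm or the gripper's body presses on something with over 40 N, if the wrist force passes 120 N, or if a joint passes its speed limit or range.

## Working session

There is one attempt and no reset: what is moved stays moved. The work goes in short steps, Python scripts to look and compute and a shell command to move; the robot and the scene stay as the last step left them, time stands still between calls to the robot, and variables do not carry over. Pictures are saved under pics/ and viewed, at most 16 in all, crops included, and the job is handed in when it is done.

```bash
ls; mkdir -p pics; cat > h.py <<'E'
import numpy as np,cv2
from rig import r,grab_frame
def get(n):
    f=grab_frame(n);np.savez('%s.npz'%n,**{k:np.array(v) for k,v in f.items()});return f
def load(n): return dict(np.load('%s.npz'%n))
def pts(f):
    h,w=f['z_map'].shape;F=h/2/np.tan(np.radians(float(f['vertical_fov']))/2)
    u,v=np.meshgrid(np.arange(w),np.arange(h));z=f['z_map']
    P=np.stack([(u-f['cx'])/F*z,(v-f['cy'])/F*z,z,np.ones_like(z)],-1)
    return (P@np.array(f['cam_to_world']).T)[...,:3]
def save(n,im,s=1): cv2.imwrite('pics/'+n,cv2.resize(im[...,::-1],None,fx=s,fy=s,interpolation=cv2.INTER_CUBIC))
E
python3 - <<'E'
from h import *
for n in('scene','top'):
    f=get(n);save(n+'1.png',f['pixels'],1.4);print(n,f['vertical_fov'],f['cx'],f['cy'],np.round(f['cam_to_world'],3).tolist())
print(r.sense())
E
```

```text
pics
scene 57.87407878688116 288.66720790268073 206.53340539982764 [[0.135, 0.663, -0.736, 1125.079], [0.991, -0.105, 0.088, -112.859], [-0.019, -0.741, -0.671, 643.348], [0.0, 0.0, 0.0, 1.0]]
top 52.773680350064474 283.2833935799206 206.83205946278952 [[-0.001, -0.99, 0.139, 357.262], [-1.0, 0.002, 0.008, -34.312], [-0.008, -0.139, -0.99, 1145.384], [0.0, 0.0, 0.0, 1.0]]
{'clock': 0.1, 'qpos': array([-1.14942126e+00,  3.53608359e-01,  1.63402001e+00, -1.66033837e-05,
        1.15518178e+00, -2.38458615e-03]), 'qvel': array([ 0.00019931, -0.00154503, -0.00112898,  0.00085521,  0.0004531 ,
        0.00066026]), 'joint_efforts': array([ 1.37404320e-03, -6.06351614e+01, -3.42822039e+01,  4.55874749e-05,
        3.94728006e-03, -2.89328557e-05]), 'eef_pos': array([ 256.84598327, -569.37644838,  252.63533184]), 'tcp_rot': array([-3.14037513e+00,  1.22784752e-05,  4.23766372e-01]), 'contact_force': array([0.2379566 , 0.01035245, 0.17719316]), 'wrist_torque': array([ 0.04102888, -0.05287849,  0.03964003]), 'grasp_force': 0.0, 'opening': 1.0021025875579581}
```

View pics/scene1.png

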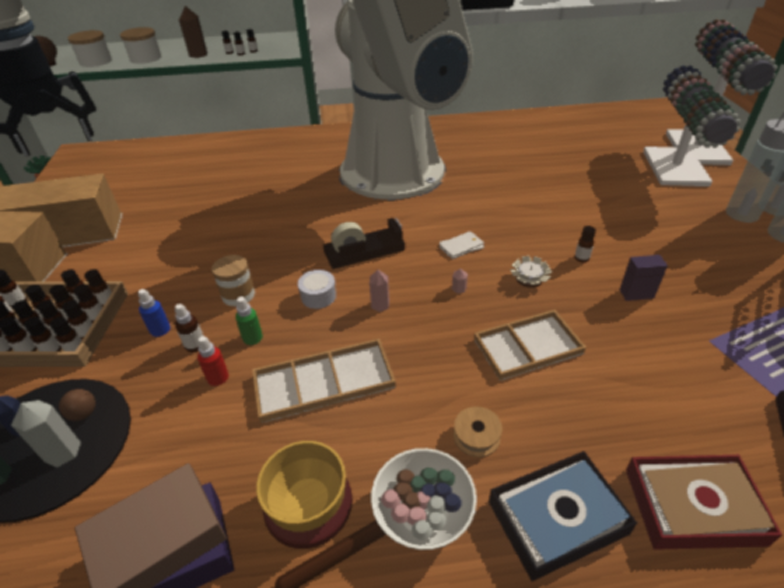

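View pics/top1.png

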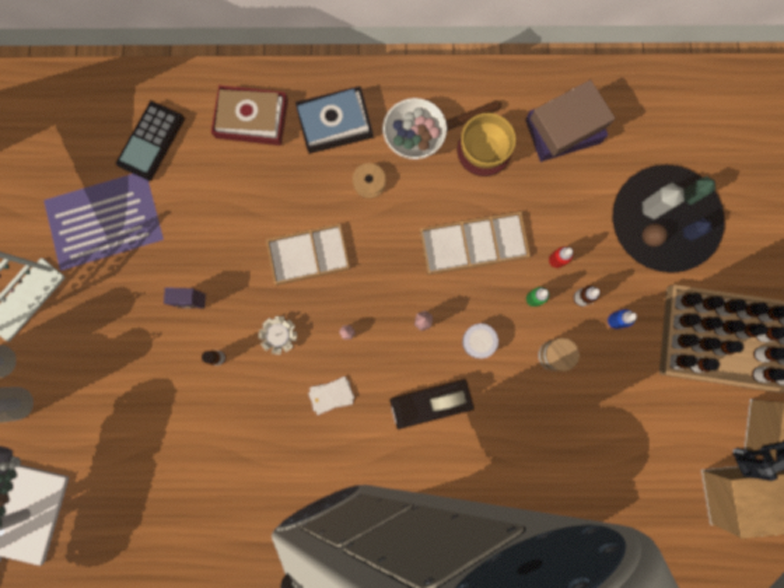

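The scene view (×1.4) shows the dropper-like bottles: amber (188,328), blue (153,313), green (248,321), red (212,362). The amber one fits "amber glass, white bulb". The oil bottle is at (586,243), the deck at (642,278), the tall tower at (379,290) and the short one at (459,281). The jar is at (234,280) and the tin at (317,289). The long box is at (322,379) and the short box at (529,344).

```bash
python3 - <<'E'
from h import *
f=load('top');P=pts(f)
g=load('scene');Q=pts(g)
for nm,f,P in(('top',f,P),('scene',g,Q)):
    m=((P[...,2]>9)&(P[...,2]<130)&(f['z_map']>0)&(P[...,0]>250)&(P[...,0]<720)&(abs(P[...,1])<480)).astype(np.uint8)
    n,l,s,c=cv2.connectedComponentsWithStats(m)
    print(nm)
    for i in range(1,n):
        if s[i,4]<40: continue
        p=P[l==i];k=p[p[:,2]>np.percentile(p[:,2],60)]
        print(i,s[i,:5]*1,np.round(p.min(0)),np.round(p.max(0)),'topmean',np.round(k.mean(0)),f['pixels'][l==i].mean(0).astype(int))
I=load('scene')['pixels'];save('crop1.png',I[190:290,80:210],5)
E
```

```text
top
1 [254 133  20   7  85] [705.   2.   9.] [720.  54.  29.] topmean [713.  29.  27.] [169 127  82]
13 [300 151  79  44 522] [ 550. -282.    9.] [671. -72.  24.] topmean [ 611. -182.   18.] [158 124  89]
26 [190 160  60  43 381] [530.  67.   9.] [647. 229.  22.] topmean [590. 149.  18.] [157 123  89]
65 [393 176  16  15 184] [ 561. -351.    9.] [ 592. -321.   91.] topmean [ 575. -335.   74.] [168  91  82]
98 [117 205  30  15 390] [483. 346.   9.] [514. 401.  82.] topmean [499. 373.  76.] [83 65 73]
99 [376 204  17  15 176] [ 485. -308.    9.] [ 517. -275.   92.] topmean [ 500. -289.   76.] [110 134  97]
100 [410 204  18  14 190] [ 486. -398.    9.] [ 519. -366.   93.] topmean [ 502. -380.   74.] [135 115 104]
102 [296 221  13  15 135] [440. -89.  13.] [473. -60.  83.] topmean [456. -75.  73.] [146 108  99]
103 [435 221  20  14 208] [ 442. -461.   12.] [ 474. -430.   93.] topmean [ 458. -444.   75.] [ 92  98 133]
105 [185 226  27  27 506] [395. 166.  12.] [465. 236.  35.] topmean [431. 202.  27.] [182 166 147]
106 [331 231  25  25 481] [ 386. -213.   11.] [ 449. -150.   42.] topmean 
[... 1253 characters left out ...]
 193  14  27 317] [445. -93.   9.] [472. -61.  80.] topmean [461. -77.  66.] [98 71 65]
9 [323 192  11  16 139] [422.  54.   9.] [447.  81.  48.] topmean [437.  66.  38.] [107  78  70]
10 [ 99 207  22  32 426] [ 442. -464.    9.] [ 475. -432.   91.] topmean [ 461. -447.   69.] [57 61 93]
11 [125 217  38  56 882] [ 488. -400.    9.] [ 593. -323.   90.] topmean [ 545. -359.   70.] [102  67  60]
12 [339 221  79  49 734] [524.  66.   9.] [646. 228.  20.] topmean [588. 144.  17.] [116  88  60]
13 [ 180  242  103   58 1000] [ 547. -284.    9.] [670. -72.  20.] topmean [ 609. -182.   17.] [123  94  65]
15 [325 290  29  11 180] [701.   0.  22.] [720.  55.  27.] topmean [713.  28.  26.] [156 116  72]
```

View pics/crop1.png

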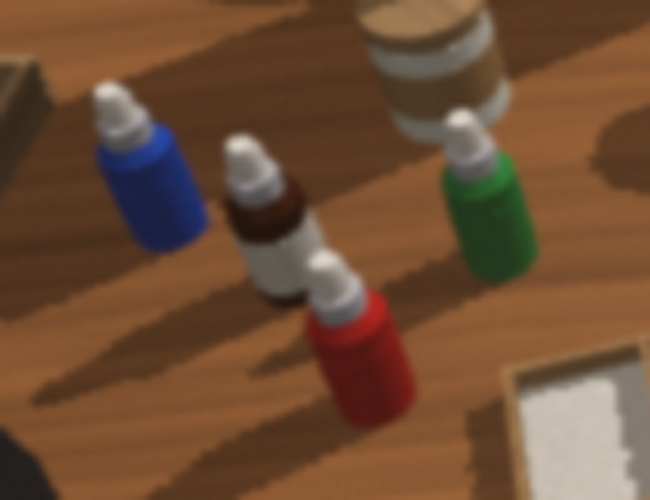

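```bash
cat >> h.py <<'E'
def go(x,y,z,yaw,q=None):
    "remaining turn and shift (tool axes after the turn) in move units; z is of the TCP"
    s=r.sense();p=s['eef_pos'];w=s['tcp_rot'][2]
    d=(w-yaw+np.pi/2)%np.pi-np.pi/2
    yw=w-d;e=np.array([x,y,z])-p
    t=np.array([np.cos(yw)*e[0]+np.sin(yw)*e[1],np.sin(yw)*e[0]-np.cos(yw)*e[1],-e[2]])
    print('turn %.4f (%.1f rows)'%(d/np.pi,abs(d)/.122),'shift',np.round(t/25,2),'rpy',np.round(s['tcp_rot'],3),'pos',np.round(p,1),'op %.2f'%s['opening'],'t %.1f'%s['clock'],'q6 %.2f'%s['qpos'][5])
E
python3 - <<'E'
from h import *
f=load('top');P=pts(f);g=load('scene');Q=pts(g)
for nm,b in dict(long=(535,690,-300,-55),short=(515,660,55,245),deck=(470,530,330,415)).items():
    for c,A in(('t',P),('s',Q)):
        lo=(12,26) if nm!='deck' else ((60,85) if c=='t' else (40,85))
        m=(A[...,0]>b[0])&(A[...,0]<b[1])&(A[...,1]>b[2])&(A[...,1]<b[3])&(A[...,2]>lo[0])&(A[...,2]<lo[1])
        pp=A[m][:,:2].astype(np.float32);print(nm,c,cv2.minAreaRect(pp),len(pp))
I=load('scene')['pixels'];T=load('top')['pixels']
a=cv2.resize(I[185:225,255:285],(450,600),interpolation=cv2.INTER_CUBIC)
b=cv2.resize(T[200:230,290:310],(300,450),interpolation=cv2.INTER_CUBIC)
c=np.zeros((600,760,3),np.uint8);c[:,:450]=a;c[:450,460:]=b;save('tow.png',c)
E
```

```text
long t ((610.4772338867188, -177.1840362548828), (91.33837890625, 199.99562072753906), 9.823333740234375) 462
long s ((607.3275756835938, -178.0035400390625), (93.30859375, 200.8434295654297), 10.136754035949707) 800
short t ((588.8343505859375, 148.0961151123047), (91.64955139160156, 148.67347717285156), 12.465865135192871) 337
short s ((585.681396484375, 147.02333068847656), (92.96588897705078, 148.94326782226562), 12.600874900817871) 583
deck t ((499.20745849609375, 373.4139099121094), (54.67890548706055, 30.276506423950195), 88.06158447265625) 274
deck s ((497.807373046875, 372.1677551269531), (54.237239837646484, 33.60404968261719), 89.82447052001953) 512
```

View pics/tow.png

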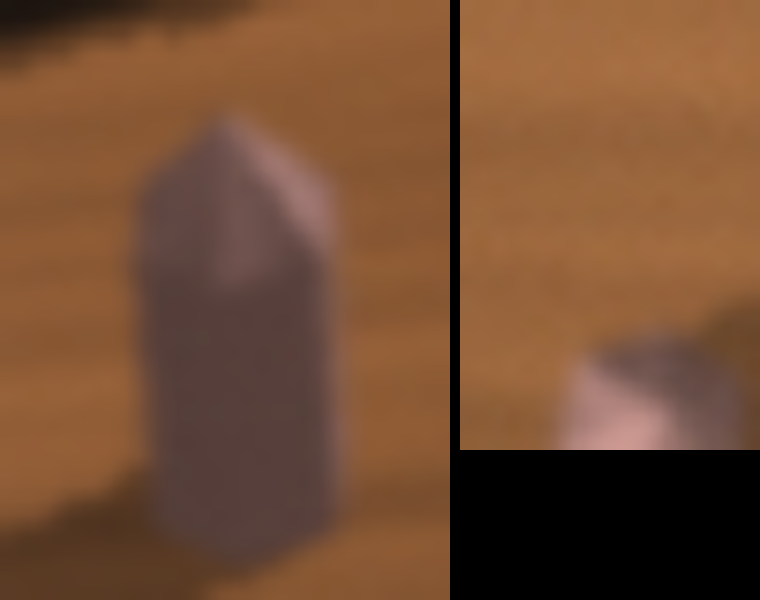

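The crop confirms the amber dropper at scene pixel (134,234), with blue, red and green around it. The tower shows a corner facing the camera, so its yaw is about −9°. Next I turn the tool, then go to the deck.

```bash
python3 -m inch '[[0,0,-0.036,0,0,0,0],[0,0,-0.036,0,0,0,0],[0,0,-0.036,0,0,0,0],[0,0,-0.036,0,0,0,0],[0,0,-0.036,0,0,0,0]]' 40;python3 -m inch '[[0,0,-0.036,0,0,0,0],[0,0,-0.036,0,0,0,0],[0,0,-0.036,0,0,0,0],[0,0,-0.036,0,0,0,0],[0,0,-0.034,0,0,0,0]]'; python3 -c "
from h import *
go(498.5,372.8,130,1.55)"
```

```text
clock: 0.52
eef_pos: [256.9, -569.4, 252.8]
tcp_rot: [-3.141, -0.0, 0.995]
contact_force: [-0.3, -0.4, -0.2]
opening: 0.999
grasp_force: 0.0
clock: 0.93
eef_pos: [256.9, -569.5, 252.8]
tcp_rot: [-3.141, -0.001, 1.554]
contact_force: [0.8, 0.1, -0.7]
opening: 0.999
grasp_force: 0.0
turn 0.0013 (0.0 rows) shift [37.88  8.88  4.91] rpy [-3.141e+00 -1.000e-03  1.554e+00] pos [ 256.9 -569.5  252.8] op 1.00 t 0.9 q6 -1.13
```

```bash
python3 -m inch '[[0,0,0,1,0.23,0,0],[0,0,0,1,0.23,0,0],[0,0,0,1,0.23,0,0],[0,0,0,1,0.23,0,0],[0,0,0,1,0.23,0,0],[0,0,0,1,0.23,0,0],[0,0,0,1,0.23,0,0],[0,0,0,1,0.23,0,0]]'
python3 -m inch '[[0,0,0,1,0.23,0,0],[0,0,0,1,0.23,0,0],[0,0,0,1,0.23,0,0],[0,0,0,1,0.23,0,0],[0,0,0,1,0.23,0,0],[0,0,0,1,0.23,0,0],[0,0,0,1,0.23,0,0],[0,0,0,1,0.23,0,0]]' >/dev/null
python3 -m inch '[[0,0,0,1,0.23,0,0],[0,0,0,1,0.23,0,0],[0,0,0,1,0.23,0,0],[0,0,0,1,0.23,0,0],[0,0,0,1,0.23,0,0],[0,0,0,1,0.23,0,0],[0,0,0,1,0.23,0,0],[0,0,0,1,0.23,0,0]]' >/dev/null
python3 -m inch '[[0,0,0,1,0.23,0,0],[0,0,0,1,0.23,0,0],[0,0,0,1,0.23,0,0],[0,0,0,1,0.23,0,0],[0,0,0,1,0.23,0,0],[0,0,0,1,0.23,0,0],[0,0,0,1,0.23,0,0],[0,0,0,1,0.23,0,0]]' >/dev/null
python3 -m inch '[[0,0,0,1,0.23,0.5,0],[0,0,0,1,0.23,0.5,0],[0,0,0,1,0.23,0.5,0],[0,0,0,0.8,0.23,0.5,0],[0,0,0,0.5,0.23,0.5,0]]'
python3 -c "
from h import *
go(498.5,372.8,48,1.55)"
```

```text
clock: 1.6
eef_pos: [307.4, -369.4, 253.0]
tcp_rot: [-3.141, -0.0, 1.548]
contact_force: [0.5, -0.7, -0.6]
opening: 1.005
grasp_force: 0.0
clock: 4.02
eef_pos: [490.0, 334.8, 189.8]
tcp_rot: [-3.141, -0.0, 1.55]
contact_force: [0.8, -0.4, 0.2]
opening: 0.999
grasp_force: 0.0
turn -0.0001 (0.0 rows) shift [1.53 0.31 5.67] rpy [-3.141 -0.     1.55 ] pos [490.  334.8 189.8] op 1.00 t 4.0 q6 0.62
```

```bash
python3 -m inch '[[0,0,0,0.8,0.2,0,0],[0,0,0,0.73,0.11,0.5,0],[0,0,0,0,0,1,0],[0,0,0,0,0,1,0],[0,0,0,0,0,1,0],[0,0,0,0,0,1,0],[0,0,0,0,0,0.8,0],[0,0,0,0,0,0.37,0]]'
python3 -c "
from h import *
go(498.5,372.8,48,1.55);f=get('scene');save('deckg.png',f['pixels'][140:240,380:520],5)"
```

```text
clock: 4.68
eef_pos: [497.0, 369.7, 45.9]
tcp_rot: [-3.138, 0.003, 1.549]
contact_force: [-0.9, -1.4, -0.8]
opening: 1.003
grasp_force: 0.0
turn -0.0005 (0.0 rows) shift [ 0.12  0.06 -0.08] rpy [-3.138e+00  3.000e-03  1.549e+00] pos [497.  369.7  45.9] op 1.00 t 4.7 q6 0.66
```

View pics/deckg.png

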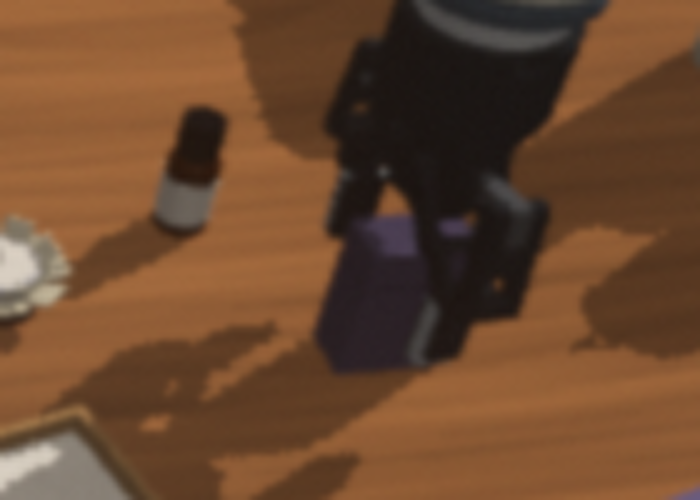

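The fingers straddle the deck (crop ~(400,290)), and perspective accounts for the front finger's offset. Closing.

```bash
python3 -m inch '[[0,0,0,0.1,0.05,0,0.2],[0,0,0,0,0,0,0.5],[0,0,0,0,0,0,1],[0,0,0,0,0,0,1],[0,0,0,0,0,0,1],[0,0,0,0,0,0,1],[0,0,0,0,0,0,1],[0,0,0,0,0,0,1]]' 40
python3 -m inch '[[0,0,0,0,0,0,1],[0,0,0,0,0,0,1],[0,0,0,0,0,-0.4,1],[0,0,0,0,0,-0.8,1],[0,0,0,0,0,-1,1],[0,0,0,0,0,-1,1],[0,0,0,0,0,-1,1],[0,0,0,0,0,-1,1]]'
python3 -c "
from h import *
go(599.1,-120.4,150,1.745);f=get('scene');save('deckl.png',f['pixels'][100:240,360:540],4)"
```

```text
clock: 5.4
eef_pos: [500.3, 373.8, 50.2]
tcp_rot: [3.14, -0.001, 1.548]
contact_force: [-1.1, -0.2, 6.5]
opening: 0.344
grasp_force: 46.1
clock: 6.07
eef_pos: [499.6, 373.1, 180.9]
tcp_rot: [3.141, -0.0, 1.548]
contact_force: [0.4, 0.6, -1.1]
opening: 0.344
grasp_force: 45.2
turn -0.0626 (1.6 rows) shift [-20.13   0.5    1.24] rpy [ 3.141 -0.     1.548] pos [499.6 373.1 180.9] op 0.34 t 6.1 q6 0.66
```

View pics/deckl.png

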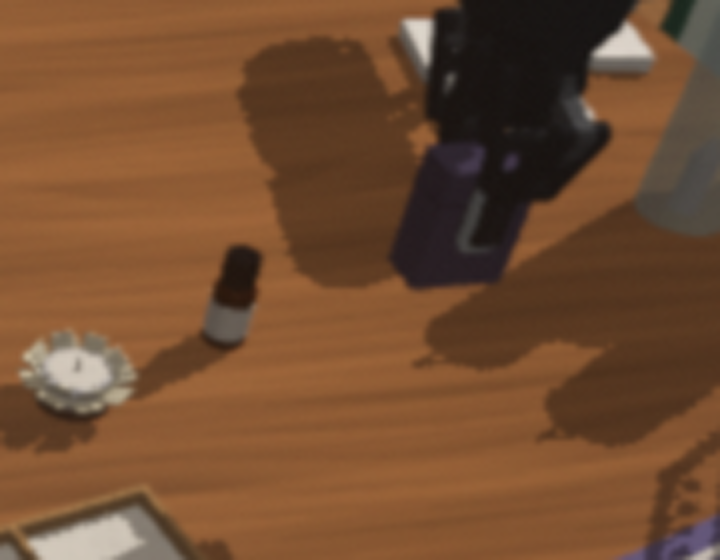

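The deck hangs straight in the fingers (crop ~(460,215)). Carrying it to the wide bay.

```bash
python3 -m inch '[[0,0,-0.0313,0,0,0,1],[0,0,-0.0313,0,0,0,1],[0,0,0,-0.5,0.02,0,1],[0,0,0,-0.9,0.02,0,1],[0,0,0,-1,0.03,0,1],[0,0,0,-1,0.03,0,1],[0,0,0,-1,0.03,0,1],[0,0,0,-1,0.03,0,1]]'>/dev/null
python3 -m inch '[[0,0,0,-1,0.03,0,1],[0,0,0,-1,0.03,0,1],[0,0,0,-1,0.03,0,1],[0,0,0,-1,0.03,0,1],[0,0,0,-1,0.03,0,1],[0,0,0,-1,0.03,0,1],[0,0,0,-1,0.03,0,1],[0,0,0,-1,0.03,0,1]]'>/dev/null
python3 -m inch '[[0,0,0,-1,0.03,0,1],[0,0,0,-1,0.03,0,1],[0,0,0,-1,0.03,0,1],[0,0,0,-1,0.03,0,1],[0,0,0,-1,0.03,0,1],[0,0,0,-0.7,0.03,0,1],[0,0,0,0,0,0.4,1],[0,0,0,0,0,0,1]]'
python3 -c "
from h import *
go(599.1,-120.4,54.2,1.745);f=get('scene');save('deckp.png',f['pixels'][160:310,160:360],4)"
```

```text
clock: 8.12
eef_pos: [595.7, -95.5, 167.5]
tcp_rot: [-3.139, -0.001, 1.741]
contact_force: [-0.3, 0.7, -1.4]
opening: 0.341
grasp_force: 45.3
turn -0.0012 (0.0 rows) shift [-1.01 -0.04  4.53] rpy [-3.139e+00 -1.000e-03  1.741e+00] pos [595.7 -95.5 167.5] op 0.34 t 8.1 q6 -0.33
```

View pics/deckp.png

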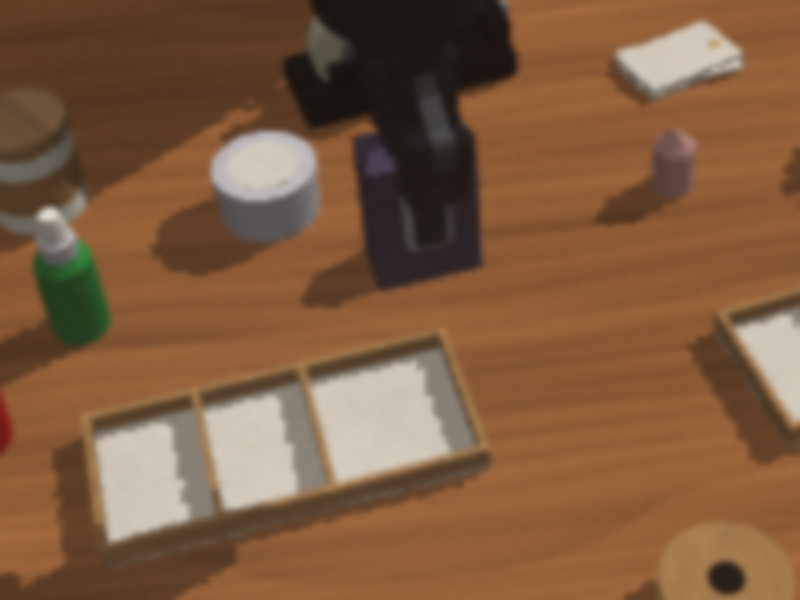

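The deck hangs above the box, its bottom at crop (430,275); the wide bay is at (400,415). Lowering it slowly.

```bash
python3 -m inch '[[0,0,0,-0.6,-0.02,0,1],[0,0,0,-0.41,-0.02,0.5,1],[0,0,0,0,0,0.9,1],[0,0,0,0,0,0.9,1],[0,0,0,0,0,0.8,1],[0,0,0,0,0,0.6,1],[0,0,0,0,0,0.3,1],[0,0,0,0,0,0.1,1]]'
python3 -m inch '[[0,0,0,0,0,0.1,1],[0,0,0,0,0,0.08,1],[0,0,0,0,0,0.08,1],[0,0,0,0,0,0.06,1],[0,0,0,0,0,0,1]]'
python3 -c "
from h import *
go(599.1,-120.4,54.2,1.745)"
```

```text
clock: 8.83
eef_pos: [599.3, -119.3, 64.7]
tcp_rot: [-3.139, -0.001, 1.745]
contact_force: [0.5, -0.6, -0.5]
opening: 0.346
grasp_force: 45.3
clock: 9.25
eef_pos: [600.6, -119.5, 58.8]
tcp_rot: [3.141, 0.0, 1.745]
contact_force: [-0.1, 1.1, -2.1]
opening: 0.343
grasp_force: 45.3
turn 0.0001 (0.0 rows) shift [-0.03 -0.06  0.19] rpy [3.141 0.    1.745] pos [ 600.6 -119.5   58.8] op 0.34 t 9.2 q6 -0.37
```

```bash
for i in 1; do python3 -m inch '[[0,0,0,0,0,0.06,1],[0,0,0,0,0,0.06,1],[0,0,0,0,0,0,1]]'; done
python3 -m inch '[[0,0,0,0,0,0.05,1],[0,0,0,0,0,0,1]]'
python3 -m inch '[[0,0,0,0,0,0.04,1],[0,0,0,0,0,0,1]]'
```

```text
clock: 9.5
eef_pos: [600.3, -119.4, 55.4]
tcp_rot: [-3.142, -0.0, 1.745]
contact_force: [-0.2, -0.1, -1.0]
opening: 0.35
grasp_force: 45.3
clock: 9.67
eef_pos: [600.5, -119.5, 54.3]
tcp_rot: [3.141, 0.0, 1.745]
contact_force: [-0.3, -0.1, -1.3]
opening: 0.343
grasp_force: 45.3
clock: 9.83
eef_pos: [600.5, -119.5, 54.2]
tcp_rot: [3.141, 0.0, 1.745]
contact_force: [-3.9, 0.9, 9.4]
opening: 0.345
grasp_force: 46.6
```

Contact felt at z 54. Releasing and retreating.

```bash
python3 -m inch '[[0,0,0,0,0,0,0.6],[0,0,0,0,0,0,0.5],[0,0,0,0,0,0,0.4],[0,0,0,0,0,0,0.3],[0,0,0,0,0,-0.4,0.3],[0,0,0,0,0,-0.8,0.3],[0,0,0,0,0,-1,0.3],[0,0,0,0,0,-1,0.3]]'
python3 -m inch '[[0,0,0,0,0,-1,0.3],[0,0,0.036,0,0,-1,0.3],[0,0,0.036,0,0,0,0.3],[0,0,0.036,0,0,0,0.3],[0,0,0.036,0,0,0,0.3],[0,0,0.036,0,0,0,0.3],[0,0,0.036,0,0,0,0.3],[0,0,0,0,0,0,0.3]]'
python3 -c "
from h import *
go(502,-382,150,1.065)"
```

```text
clock: 10.5
eef_pos: [600.0, -119.3, 134.3]
tcp_rot: [-3.141, -0.0, 1.745]
contact_force: [0.9, -0.3, -0.2]
opening: 0.699
grasp_force: 0.0
clock: 11.17
eef_pos: [600.4, -119.4, 184.0]
tcp_rot: [3.141, -0.0, 1.061]
contact_force: [1.0, -0.5, 0.4]
opening: 0.697
grasp_force: 0.0
turn -0.0011 (0.0 rows) shift [-11.1    1.65   1.36] rpy [ 3.141 -0.     1.061] pos [ 600.4 -119.4  184. ] op 0.70 t 11.2 q6 0.31
```

```bash
python3 -m inch '[[0,0,0,-0.8,0.14,0,0.3],[0,0,0,-1,0.14,0,0.3],[0,0,0,-1,0.14,0,0.3],[0,0,0,-1,0.14,0,0.3],[0,0,0,-1,0.14,0,0.3],[0,0,0,-1,0.14,0,0.3],[0,0,0,-1,0.14,0,0.3],[0,0,0,-1,0.14,0,0.3]]'>/dev/null
python3 -m inch '[[0,0,0,-1,0.14,0,0.3],[0,0,0,-1,0.14,0,0.3],[0,0,0,-0.8,0.13,0,0.3],[0,0,0,-0.5,0.12,0.2,0.3],[0,0,0,0,0,0,0.3]]'
python3 -c "
from h import *
go(502,-382,45,1.065);f=get('scene');save('drop.png',f['pixels'][140:290,60:260],4)"
```

```text
clock: 12.25
eef_pos: [501.5, -384.3, 177.8]
tcp_rot: [-3.141, 0.0, 1.067]
contact_force: [-1.3, 0.9, -0.9]
opening: 0.703
grasp_force: 0.0
turn 0.0007 (0.0 rows) shift [ 0.09 -0.03  5.31] rpy [-3.141  0.     1.067] pos [ 501.5 -384.3  177.8] op 0.70 t 12.2 q6 -0.15
```

View pics/drop.png

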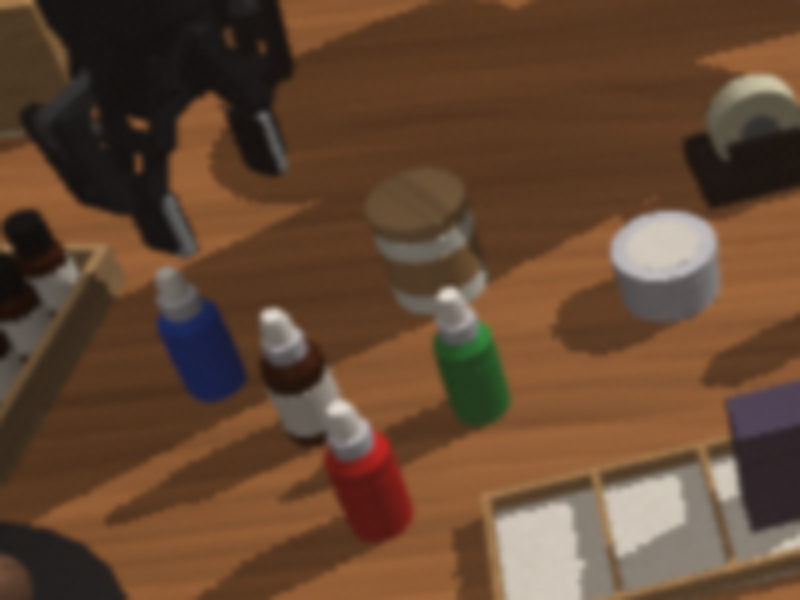

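The open fingers hang above the bottle group. The amber bottle is at crop (300,380), and the closing line runs clear of blue (200,335), red (365,475) and green (470,360). Descending.

```bash
python3 -m inch '[[0,0,0,0.09,-0.03,0.5,0.3],[0,0,0,0,0,1,0.3],[0,0,0,0,0,1,0.3],[0,0,0,0,0,0.8,0.3],[0,0,0,0,0,0.8,0.3],[0,0,0,0,0,0.7,0.3],[0,0,0,0,0,0.5,0.3],[0,0,0,0,0,0,0.3]]'
python3 -c "
from h import *
go(502,-382,45,1.065)"
python3 -m inch '[[0,0,0,0,0,0,0.4],[0,0,0,0,0,0,0.5],[0,0,0,0,0,0,0.55],[0,0,0,0,0,0,0.6],[0,0,0,0,0,0,0.7],[0,0,0,0,0,0,1],[0,0,0,0,0,0,1],[0,0,0,0,0,0,1]]' 30
```

```text
clock: 12.97
eef_pos: [501.7, -377.6, 42.6]
tcp_rot: [-3.137, -0.001, 1.068]
contact_force: [-1.0, 0.2, -0.2]
opening: 0.698
grasp_force: 0.0
turn 0.0011 (0.0 rows) shift [-0.15  0.1  -0.1 ] rpy [-3.137e+00 -1.000e-03  1.068e+00] pos [ 501.7 -377.6   42.6] op 0.70 t 13.0 q6 -0.15
clock: 13.63
eef_pos: [503.5, -380.5, 47.0]
tcp_rot: [3.14, 0.0, 1.066]
contact_force: [0.1, 1.2, 6.9]
opening: 0.373
grasp_force: 30.2
```

```bash
python3 -m inch '[[0,0,0,0,0,-0.3,1],[0,0,0,0,0,-0.7,1],[0,0,0,0,0,-1,1],[0,0,0,0,0,-1,1],[0,0,0,0,0,-1,1],[0,0,0,0,0,-1,1],[0,0,0,0,0,-1,1],[0,0,0,0,0,0,1]]'
python3 -m inch '[[0,0,-0.036,0,0,0,1],[0,0,-0.036,0,0,0,1],[0,0,-0.036,0,0,0,1],[0,0,-0.036,0,0,0,1],[0,0,-0.036,0,0,0,1],[0,0,-0.036,0,0,0,1],[0,0,0,0,0,0,1]]'
python3 -c "
from h import *
go(610.9,-188.4,51,1.745)"
```

```text
clock: 14.3
eef_pos: [504.8, -381.6, 201.7]
tcp_rot: [3.134, 0.001, 1.066]
contact_force: [1.4, -0.7, 0.2]
opening: 0.379
grasp_force: 29.9
clock: 14.88
eef_pos: [502.5, -379.9, 195.7]
tcp_rot: [-3.141, -0.0, 1.75]
contact_force: [-0.1, -0.3, 0.0]
opening: 0.371
grasp_force: 29.9
turn 0.0016 (0.0 rows) shift [6.79 5.6  5.79] rpy [-3.141 -0.     1.75 ] pos [ 502.5 -379.9  195.7] op 0.37 t 14.9 q6 -0.83
```

```bash
python3 -m inch '[[0,0,0,0.5,0.4,0,1],[0,0,0,0.9,0.75,0,1],[0,0,0,1,0.82,0,1],[0,0,0,1,0.82,0,1],[0,0,0,1,0.82,0,1],[0,0,0,1,0.82,0,1],[0,0,0,0.9,0.75,0,1],[0,0,0,0.49,0.42,0,1]]'>/dev/null
python3 -m inch '[[0,0,0,0,0,0.5,1],[0,0,0,0,0,0.9,1],[0,0,0,0,0,1,1],[0,0,0,0,0,1,1],[0,0,0,0,0,0.8,1],[0,0,0,0,0,0.6,1],[0,0,0,0,0,0.4,1],[0,0,0,0,0,0,1]]'
python3 -c "
from h import *
go(610.9,-188.4,51,1.745);f=get('scene');save('dropp.png',f['pixels'][160:310,160:360],4)"
```

```text
clock: 16.22
eef_pos: [609.2, -188.9, 63.1]
tcp_rot: [-3.138, -0.002, 1.743]
contact_force: [0.6, 0.8, -0.4]
opening: 0.372
grasp_force: 29.9
turn -0.0006 (0.0 rows) shift [0.01 0.07 0.48] rpy [-3.138e+00 -2.000e-03  1.743e+00] pos [ 609.2 -188.9   63.1] op 0.37 t 16.2 q6 -0.47
```

View pics/dropp.png

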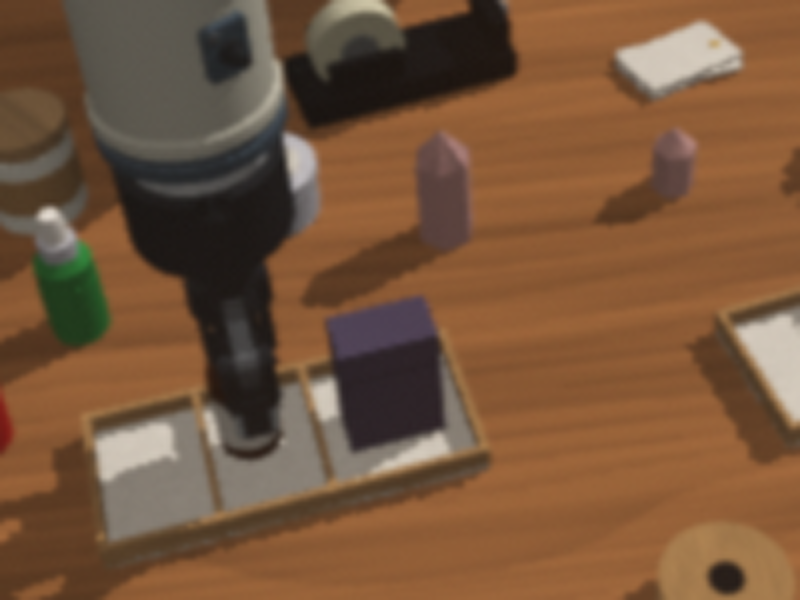

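The deck stands upright mid-bay at crop (390,385). The dropper is just above the middle bay (250,440). Lowering it.

```bash
python3 -m inch '[[0,0,0,0,0.05,0.15,1],[0,0,0,0,0,0.1,1],[0,0,0,0,0,0.06,1],[0,0,0,0,0,0.04,1],[0,0,0,0,0,0,1]]'
python3 -m inch '[[0,0,0,0,0,0.05,1],[0,0,0,0,0,0,1]]'
python3 -m inch '[[0,0,0,0,0,0.04,1],[0,0,0,0,0,0,1]]'
python3 -m inch '[[0,0,0,0,0,0.04,1],[0,0,0,0,0,0,1]]'
```

```text
clock: 16.68
eef_pos: [612.6, -188.3, 57.3]
tcp_rot: [3.141, 0.0, 1.745]
contact_force: [0.6, -0.4, -0.3]
opening: 0.382
grasp_force: 29.9
clock: 16.85
eef_pos: [612.5, -188.3, 55.8]
tcp_rot: [3.142, 0.0, 1.745]
contact_force: [-0.2, 0.7, -0.2]
opening: 0.374
grasp_force: 29.9
clock: 17.02
eef_pos: [612.5, -188.3, 54.7]
tcp_rot: [-3.142, -0.0, 1.745]
contact_force: [-0.2, 0.3, 0.1]
opening: 0.374
grasp_force: 29.9
clock: 17.18
eef_pos: [612.4, -188.3, 53.6]
tcp_rot: [-3.141, -0.0, 1.745]
contact_force: [0.7, -0.2, -0.7]
opening: 0.376
grasp_force: 29.9
```

```bash
python3 -m inch '[[0,0,0,0,0,0.06,1],[0,0,0,0,0,0,1]]'
python3 -m inch '[[0,0,0,0,0,0.04,1],[0,0,0,0,0,0,1]]'
python3 -m inch '[[0,0,0,0,0,0.02,1],[0,0,0,0,0,0,1]]'
```

```text
clock: 17.35
eef_pos: [612.4, -188.3, 52.0]
tcp_rot: [-3.141, -0.0, 1.745]
contact_force: [-0.4, 0.9, -0.2]
opening: 0.373
grasp_force: 29.9
clock: 17.52
eef_pos: [612.5, -188.3, 51.1]
tcp_rot: [-3.142, -0.0, 1.745]
contact_force: [0.7, 0.6, -1.1]
opening: 0.374
grasp_force: 30.0
clock: 17.68
eef_pos: [612.5, -188.3, 51.0]
tcp_rot: [-3.142, -0.0, 1.745]
contact_force: [-1.2, 0.7, 2.9]
opening: 0.378
grasp_force: 30.2
```

```bash
python3 -m inch '[[0,0,0,0,0,0,0.6],[0,0,0,0,0,0,0.5],[0,0,0,0,0,0,0.4],[0,0,0,0,0,0,0.3],[0,0,0,0,0,-0.4,0.3],[0,0,0,0,0,-0.8,0.3],[0,0,0,0,0,-1,0.3],[0,0,0,0,0,-1,0.3]]'
python3 -m inch '[[0,0,0,0,0,-1,0.3],[0,0,0,0,0,-1,0.3],[0,0,-0.031,0,0,0,0.3],[0,0,-0.03,0,0,0,0.3],[0,0,0,0,0,0,0.3]]'>/dev/null
python3 -c "
from h import *
go(458,-76,45,1.937)"
```

```text
clock: 18.35
eef_pos: [612.1, -188.2, 131.9]
tcp_rot: [-3.141, -0.0, 1.745]
contact_force: [0.1, 0.2, -0.2]
opening: 0.703
grasp_force: 0.0
turn 0.0013 (0.0 rows) shift [ 6.42 -4.17  5.49] rpy [3.140e+00 1.000e-03 1.941e+00] pos [ 612.8 -188.4  182.2] op 0.70 t 18.8 q6 -0.67
```

```bash
python3 -m inch '[[0,0,0,0.6,-0.4,0,0.3],[0,0,0,1,-0.65,0,0.3],[0,0,0,1,-0.65,0,0.3],[0,0,0,1,-0.65,0,0.3],[0,0,0,1,-0.65,0,0.3],[0,0,0,1,-0.65,0,0.3],[0,0,0,0.82,-0.52,0,0.3],[0,0,0,0,0,0.5,0.3]]'>/dev/null
python3 -m inch '[[0,0,0,0,0,1,0.3],[0,0,0,0,0,1,0.3],[0,0,0,0,0,0.7,0.3],[0,0,0,0,0,0,0.3]]'>/dev/null
python3 -c "
from h import *
go(458,-76,45,1.937);f=get('scene');save('towg.png',f['pixels'][160:270,200:350],5)"
```

```text
turn -0.0010 (0.0 rows) shift [-0.06  0.08  2.13] rpy [-3.137e+00 -3.000e-03  1.934e+00] pos [455.5 -75.3  98.3] op 0.70 t 19.8 q6 -0.53
```

View pics/towg.png

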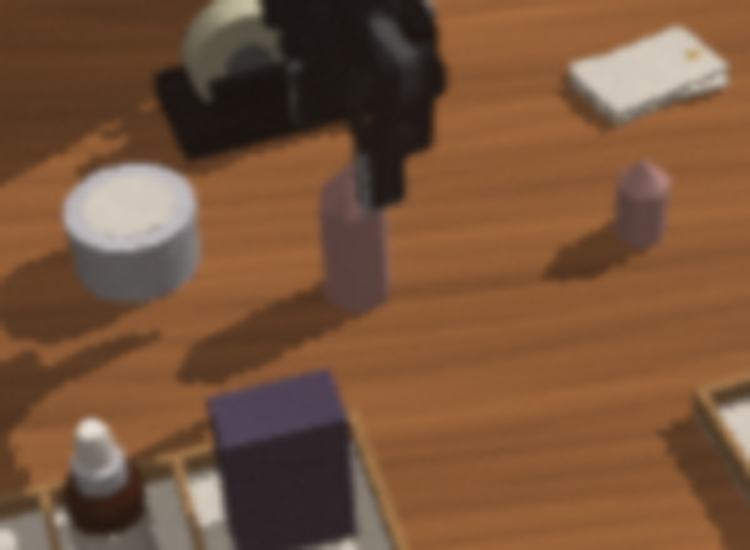

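The front finger is at crop (380,180) and the tower at (355,240), which fits the 21° closing line. The dropper stands in its bay (100,490). Descending.

```bash
python3 -m inch '[[0,0,0,0,0,0.7,0.3],[0,0,0,0,0,0.8,0.3],[0,0,0,0,0,0.5,0.3],[0,0,0,0,0,0.1,0.3],[0,0,0,0,0,0,0.3],[0,0,0,0,0,0,0.3]]'
python3 -c "
from h import *
go(458,-76,45,1.937)"
python3 -m inch '[[0,0,0,0,0,0,0.4],[0,0,0,0,0,0,0.5],[0,0,0,0,0,0,0.55],[0,0,0,0,0,0,0.6],[0,0,0,0,0,0,0.7],[0,0,0,0,0,0,1],[0,0,0,0,0,0,1],[0,0,0,0,0,0,1]]' 40
```

```text
clock: 20.32
eef_pos: [458.5, -75.9, 49.4]
tcp_rot: [3.141, 0.001, 1.936]
contact_force: [-0.4, -0.4, 0.6]
opening: 0.704
grasp_force: 0.0
turn -0.0003 (0.0 rows) shift [ 0.   -0.02  0.18] rpy [3.141e+00 1.000e-03 1.936e+00] pos [458.5 -75.9  49.4] op 0.70 t 20.3 q6 -0.53
clock: 20.98
eef_pos: [457.8, -75.8, 48.7]
tcp_rot: [3.141, 0.0, 1.937]
contact_force: [-0.6, -0.6, 6.5]
opening: 0.348
grasp_force: 39.0
```

```bash
python3 -m inch '[[0,0,0,0,0,-0.3,1],[0,0,0,0,0,-0.7,1],[0,0,0,0,0,-1,1],[0,0,0,0,0,-1,1],[0,0,0,0,0,-1,1],[0,0,0,0,0,-1,1],[0,0,0.031,0,0,-0.6,1],[0,0,0.03,0,0,0,1]]'
python3 -m inch '[[0,0,0,0,0,0,1],[0,0,0,0,0,0,1]]' >/dev/null
python3 -c "
from h import *
go(620.7,-245.6,52.7,1.745)"
```

```text
clock: 21.65
eef_pos: [459.5, -76.0, 192.0]
tcp_rot: [3.136, 0.002, 1.741]
contact_force: [0.9, -0.1, -1.8]
opening: 0.348
grasp_force: 39.9
turn 0.0009 (0.0 rows) shift [-7.83  5.25  5.43] rpy [ 3.142 -0.     1.748] pos [457.4 -75.7 188.5] op 0.34 t 21.8 q6 -0.34
```

```bash
python3 -m inch '[[0,0,0,-0.6,0.4,0,1],[0,0,0,-1,0.67,0,1],[0,0,0,-1,0.67,0,1],[0,0,0,-1,0.67,0,1],[0,0,0,-1,0.67,0,1],[0,0,0,-1,0.67,0,1],[0,0,0,-1,0.67,0,1],[0,0,0,-0.8,0.53,0,1]]'>/dev/null
python3 -m inch '[[0,0,0,-0.43,0.3,0,1],[0,0,0,0,0,0.5,1],[0,0,0,0,0,1,1],[0,0,0,0,0,1,1],[0,0,0,0,0,1,1],[0,0,0,0,0,0.8,1],[0,0,0,0,0,0.5,1],[0,0,0,0,0,0.2,1]]'>/dev/null
python3 -m inch '[[0,0,0,0,0,0,1],[0,0,0,0,0,0,1]]' >/dev/null
python3 -c "
from h import *
go(620.7,-245.6,52.7,1.745);f=get('scene');save('towp.png',f['pixels'][170:310,140:300],5)"
```

```text
turn 0.0003 (0.0 rows) shift [ 0.   -0.01  0.44] rpy [3.141 0.    1.746] pos [ 621.  -245.6   63.6] op 0.35 t 23.3 q6 -0.55
```

View pics/towp.png

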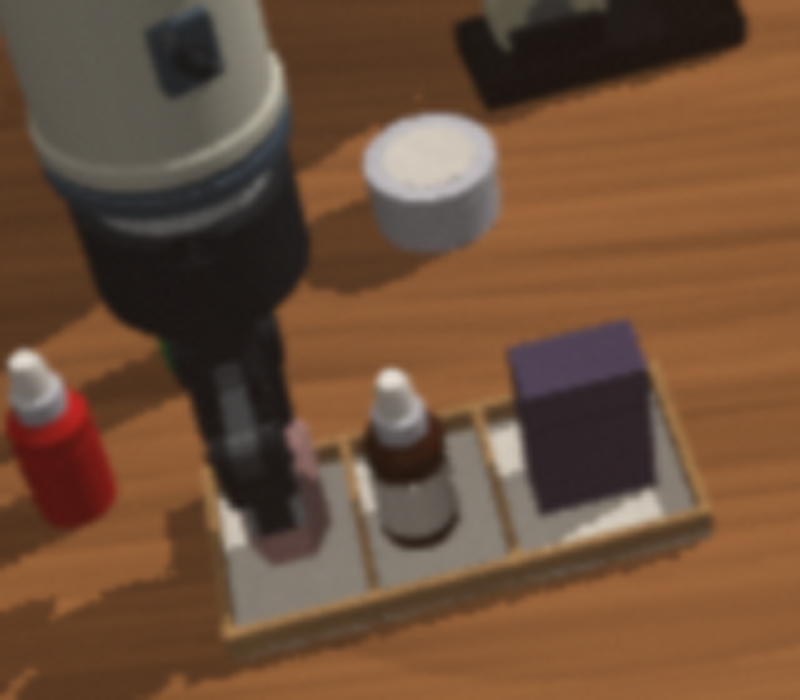

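The tower hangs over the narrow bay at crop (285,510). The dropper (415,470) and deck (590,430) stand well in theirs. Lowering.

```bash
python3 -m inch '[[0,0,0,0,0,0.14,1],[0,0,0,0,0,0.1,1],[0,0,0,0,0,0.06,1],[0,0,0,0,0,0.05,1],[0,0,0,0,0,0,1]]'
python3 -m inch '[[0,0,0,0,0,0.05,1],[0,0,0,0,0,0,1]]'
python3 -m inch '[[0,0,0,0,0,0.03,1],[0,0,0,0,0,0,1]]'
```

```text
clock: 23.78
eef_pos: [620.8, -245.7, 54.4]
tcp_rot: [-3.141, -0.0, 1.745]
contact_force: [-0.7, -0.6, -0.4]
opening: 0.347
grasp_force: 39.9
clock: 23.95
eef_pos: [620.9, -245.7, 53.1]
tcp_rot: [-3.141, -0.0, 1.745]
contact_force: [0.1, 0.7, -0.7]
opening: 0.343
grasp_force: 39.9
clock: 24.12
eef_pos: [621.0, -245.8, 52.8]
tcp_rot: [3.141, 0.0, 1.745]
contact_force: [-0.2, 0.5, 1.9]
opening: 0.347
grasp_force: 40.2
```

```bash
python3 -m inch '[[0,0,0,0,0,0.015,1],[0,0,0,0,0,0,0.6],[0,0,0,0,0,0,0.5],[0,0,0,0,0,0,0.4],[0,0,0,0,0,0,0.3],[0,0,0,0,0,-0.4,0.3],[0,0,0,0,0,-0.8,0.3],[0,0,0,0,0,-1,0.3]]'
python3 -m inch '[[0,0,0,0,0,-1,0.3],[0,0,0,0,0,-1,0.3],[0,0,0,0,0,-1,0.2],[0,0,0.028,0,0,0,0.1],[0,0,0.027,0,0,0,0],[0,0,0,0,0,0,0],[0,0,0,0,0,0,0]]'>/dev/null
python3 -c "
from h import *
go(392,-325,42,1.571)"
```

```text
clock: 24.78
eef_pos: [619.8, -245.3, 106.7]
tcp_rot: [-3.139, -0.002, 1.745]
contact_force: [1.4, 0.3, 0.7]
opening: 0.702
grasp_force: 0.0
turn 0.0012 (0.0 rows) shift [-3.17 -9.16  5.63] rpy [3.141 0.    1.575] pos [ 620.9 -245.7  182.7] op 1.00 t 25.4 q6 -0.38
```

```bash
python3 -m inch '[[0,0,0,-0.2,-0.6,0,0],[0,0,0,-0.33,-0.95,0,0],[0,0,0,-0.34,-1,0,0],[0,0,0,-0.34,-1,0,0],[0,0,0,-0.34,-1,0,0],[0,0,0,-0.34,-1,0,0],[0,0,0,-0.34,-1,0,0],[0,0,0,-0.34,-1,0,0]]'>/dev/null
python3 -m inch '[[0,0,0,-0.34,-0.9,0,0],[0,0,0,-0.26,-0.71,0,0],[0,0,0,0,0,0.5,0],[0,0,0,0,0,1,0],[0,0,0,0,0,1,0],[0,0,0,0,0,0,0],[0,0,0,0,0,0,0]]'>/dev/null
python3 -c "
from h import *
go(392,-325,42,1.571);f=get('scene');save('jarg.png',f['pixels'][130:260,100:260],5)"
```

```text
turn 0.0010 (0.0 rows) shift [-0.01  0.03  3.08] rpy [-3.139e+00 -2.000e-03  1.574e+00] pos [ 391.3 -324.7  118.9] op 1.00 t 26.6 q6 -0.70
```

View pics/jarg.png

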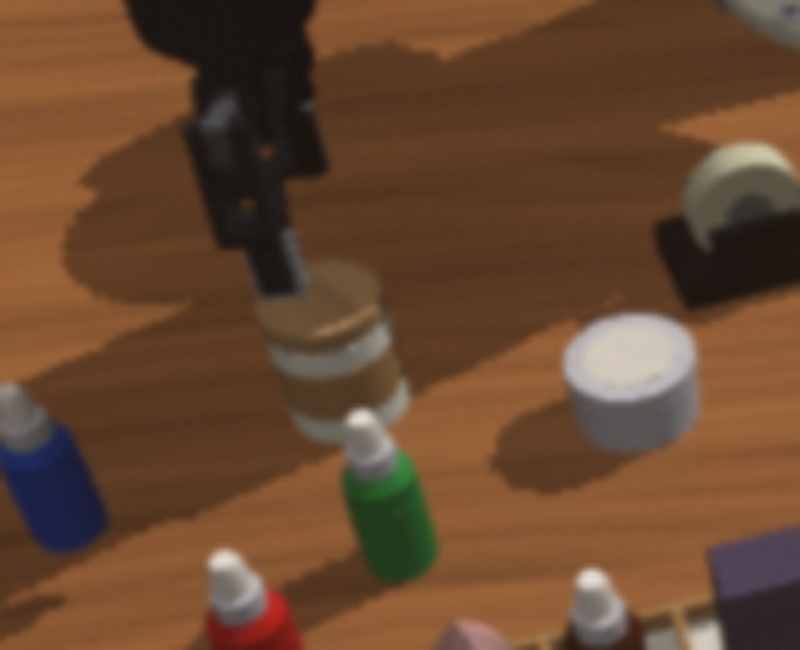

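The fingers are over the jar lid (320,300 in the crop), front finger at (280,270), with green clear at (390,510). Descending carefully.

```bash
python3 -m inch '[[0,0,0,0,0.03,0.5,0],[0,0,0,0,0,0.6,0],[0,0,0,0,0,0.5,0],[0,0,0,0,0,0,0]]'
python3 -m inch '[[0,0,0,0,0,0.6,0],[0,0,0,0,0,0.6,0],[0,0,0,0,0,0.28,0],[0,0,0,0,0,0,0],[0,0,0,0,0,0,0]]'
python3 -m inch '[[0,0,0,0,0,0,0.1],[0,0,0,0,0,0,0.15],[0,0,0,0,0,0,0.2],[0,0,0,0,0,0,0.25],[0,0,0,0,0,0,0.3],[0,0,0,0,0,0,1],[0,0,0,0,0,0,1],[0,0,0,0,0,0,1]]' 40
```

```text
clock: 27.0
eef_pos: [392.8, -325.1, 79.4]
tcp_rot: [-3.141, -0.001, 1.574]
contact_force: [-0.8, 0.4, 0.4]
opening: 0.998
grasp_force: 0.0
clock: 27.42
eef_pos: [393.2, -325.6, 43.5]
tcp_rot: [3.141, 0.0, 1.573]
contact_force: [-0.4, 0.5, 0.8]
opening: 0.999
grasp_force: 0.0
clock: 28.08
eef_pos: [392.4, -325.3, 43.0]
tcp_rot: [-3.141, -0.0, 1.573]
contact_force: [-3.4, 0.8, 7.4]
opening: 0.675
grasp_force: 41.0
```

```bash
python3 -m inch '[[0,0,0,0,0,-0.3,1],[0,0,0,0,0,-0.7,1],[0,0,0,0,0,-1,1],[0,0,0,0,0,-1,1],[0,0,0,0,0,-1,1],[0,0,0,0,0,-1,1],[0,0,-0.035,0,0,-0.6,1],[0,0,-0.034,0,0,0,1]]' 50
python3 -m inch '[[0,0,0,0,0,0,1],[0,0,0,0,0,0,1]]'
python3 -c "
from h import *
go(581,175.9,47,1.79)"
```

```text
clock: 28.75
eef_pos: [394.3, -326.6, 186.5]
tcp_rot: [3.138, 0.005, 1.794]
contact_force: [0.6, -0.7, -2.4]
opening: 0.669
grasp_force: 53.8
clock: 28.92
eef_pos: [392.6, -325.2, 182.8]
tcp_rot: [3.142, -0.0, 1.786]
contact_force: [-0.6, -0.0, -1.7]
opening: 0.667
grasp_force: 53.8
turn -0.0013 (0.0 rows) shift [17.92 11.71  5.43] rpy [ 3.142 -0.     1.786] pos [ 392.6 -325.2  182.8] op 0.67 t 28.9 q6 -0.91
```

```bash
python3 -m inch '[[0,0,0,0.4,0.26,0,1],[0,0,0,0.7,0.46,0,1],[0,0,0,0.95,0.62,0,1],[0,0,0,0.95,0.62,0,1],[0,0,0,0.95,0.62,0,1],[0,0,0,0.95,0.62,0,1],[0,0,0,0.95,0.62,0,1],[0,0,0,0.95,0.62,0,1]]'>/dev/null
python3 -m inch '[[0,0,0,0.95,0.62,0,1],[0,0,0,0.95,0.62,0,1],[0,0,0,0.95,0.62,0,1],[0,0,0,0.95,0.62,0,1],[0,0,0,0.95,0.62,0,1],[0,0,0,0.95,0.62,0,1],[0,0,0,0.95,0.62,0,1],[0,0,0,0.95,0.62,0,1]]'>/dev/null
python3 -m inch '[[0,0,0,0.95,0.62,0,1],[0,0,0,0.95,0.62,0,1],[0,0,0,0.95,0.62,0,1],[0,0,0,0.67,0.45,0,1],[0,0,0,0,0,0.5,1],[0,0,0,0,0,1,1],[0,0,0,0,0,0,1],[0,0,0,0,0,0,1]]'
python3 -c "
from h import *
go(581,175.9,47,1.79)"
```

```text
clock: 30.92
eef_pos: [579.5, 174.9, 143.2]
tcp_rot: [-3.136, 0.0, 1.788]
contact_force: [0.3, -0.2, -1.1]
opening: 0.674
grasp_force: 54.2
turn -0.0007 (0.0 rows) shift [0.02 0.07 3.85] rpy [-3.136  0.     1.788] pos [579.5 174.9 143.2] op 0.67 t 30.9 q6 0.07
```

```bash
python3 -m inch '[[0,0,0,0.02,0.05,0.5,1],[0,0,0,0,0,0.8,1],[0,0,0,0,0,0.8,1],[0,0,0,0,0,0.7,1],[0,0,0,0,0,0.4,1],[0,0,0,0,0,0.2,1],[0,0,0,0,0,0,1],[0,0,0,0,0,0,1]]'
python3 -c "
from h import *
go(581,175.9,47,1.79);f=get('scene');save('jarp.png',f['pixels'][150:290,300:460],5)"
```

```text
clock: 31.58
eef_pos: [583.2, 176.2, 60.8]
tcp_rot: [3.141, -0.0, 1.789]
contact_force: [0.0, -1.1, -1.3]
opening: 0.671
grasp_force: 54.2
turn -0.0004 (0.0 rows) shift [ 0.01 -0.09  0.55] rpy [ 3.141 -0.     1.789] pos [583.2 176.2  60.8] op 0.67 t 31.6 q6 0.07
```

View pics/jarp.png

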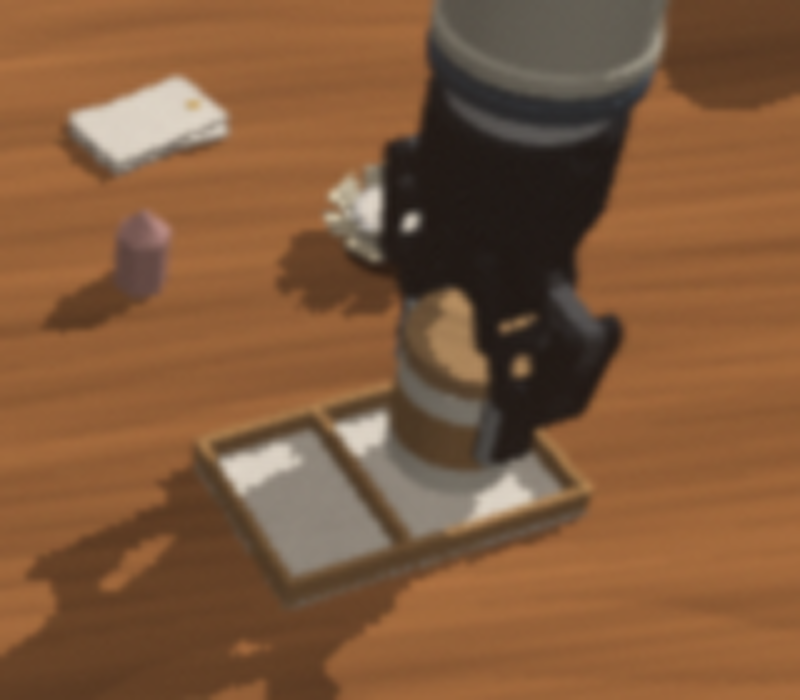

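The jar is just above the wide bay (crop (440,430)) and clear of the walls. Lowering.

```bash
python3 -m inch '[[0,0,0,0,-0.06,0.2,1],[0,0,0,0,0,0.12,1],[0,0,0,0,0,0.06,1],[0,0,0,0,0,0.05,1],[0,0,0,0,0,0,1]]'
python3 -m inch '[[0,0,0,0,0,0.05,1],[0,0,0,0,0,0,1]]'
python3 -m inch '[[0,0,0,0,0,0.03,1],[0,0,0,0,0,0,1]]'
python3 -m inch '[[0,0,0,0,0,0.03,1],[0,0,0,0,0,0,1]]'
```

```text
clock: 32.05
eef_pos: [581.1, 175.8, 49.2]
tcp_rot: [-3.141, 0.0, 1.789]
contact_force: [-0.7, 0.3, -1.9]
opening: 0.673
grasp_force: 54.2
clock: 32.22
eef_pos: [581.2, 175.9, 48.1]
tcp_rot: [-3.142, 0.0, 1.789]
contact_force: [0.1, -0.2, -1.4]
opening: 0.67
grasp_force: 54.2
clock: 32.38
eef_pos: [581.2, 175.8, 47.4]
tcp_rot: [-3.142, 0.0, 1.789]
contact_force: [-0.5, 0.3, -2.1]
opening: 0.668
grasp_force: 54.2
clock: 32.55
eef_pos: [581.3, 175.9, 47.1]
tcp_rot: [3.142, -0.0, 1.789]
contact_force: [-1.4, -0.5, 3.4]
opening: 0.67
grasp_force: 54.7
```

```bash
python3 -m inch '[[0,0,0,0,0,0,0.25],[0,0,0,0,0,0,0.18],[0,0,0,0,0,0,0.1],[0,0,0,0,0,0,0.03],[0,0,0,0,0,0,0],[0,0,0,0,0,-0.4,0],[0,0,0,0,0,-0.8,0],[0,0,0,0,0,-1,0]]'
python3 -m inch '[[0,0,0,0,0,-1,0],[0,0,0,0,0,-1,0],[0,0,0,0,0,-0.8,0.1],[0,0,0.035,0,0,0,0.2],[0,0,0.035,0,0,0,0.3],[0,0,0,0,0,0,0.3],[0,0,0,0,0,0,0.3]]'>/dev/null
python3 -c "
from h import *
go(387.8,315,37,1.571)"
```

```text
clock: 33.22
eef_pos: [580.1, 175.5, 101.4]
tcp_rot: [-3.139, 0.0, 1.789]
contact_force: [1.0, -0.6, -0.3]
opening: 0.999
grasp_force: 0.0
turn 0.0005 (0.0 rows) shift [ 5.57 -7.73  5.41] rpy [ 3.141 -0.     1.573] pos [581.2 175.8 172.2] op 0.70 t 33.8 q6 0.29
```

```bash
python3 -m inch '[[0,0,0,0.4,-0.55,0,0.3],[0,0,0,0.7,-0.97,0,0.3],[0,0,0,0.7,-0.98,0,0.3],[0,0,0,0.7,-0.98,0,0.3],[0,0,0,0.7,-0.98,0,0.3],[0,0,0,0.7,-0.98,0,0.3],[0,0,0,0.7,-0.98,0,0.3],[0,0,0,0.6,-0.8,0,0.3]]'>/dev/null
python3 -m inch '[[0,0,0,0.37,-0.51,0,0.3],[0,0,0,0,0,0.6,0.3],[0,0,0,0,0,1,0.3],[0,0,0,0,0,0.6,0.3],[0,0,0,0,0,0,0.3],[0,0,0,0,0,0,0.3]]'
python3 -c "
from h import *
go(387.8,315,37,1.571);f=get('scene');save('oilg.png',f['pixels'][120:290,330:490],3.5)"
```

```text
clock: 34.97
eef_pos: [387.1, 315.1, 116.2]
tcp_rot: [-3.14, 0.001, 1.571]
contact_force: [-0.3, 0.6, -0.1]
opening: 0.696
grasp_force: 0.0
turn 0.0001 (0.0 rows) shift [-0.    0.03  3.17] rpy [-3.140e+00  1.000e-03  1.571e+00] pos [387.1 315.1 116.2] op 0.70 t 35.0 q6 0.68
```

View pics/oilg.png

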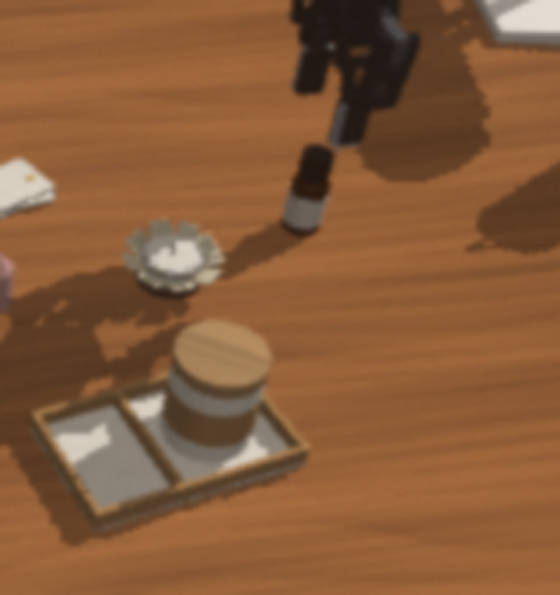

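The jar stands upright in the wide bay (crop (215,390)), and the fingers are over the oil bottle (310,190). Descending and gripping.

```bash
python3 -m inch '[[0,0,0,0,0.02,0.6,0.3],[0,0,0,0,0,0.8,0.3],[0,0,0,0,0,0.8,0.3],[0,0,0,0,0,0.6,0.3],[0,0,0,0,0,0.37,0.3],[0,0,0,0,0,0,0.3],[0,0,0,0,0,0,0.3]]'
python3 -m inch '[[0,0,0,0,0,0,0.4],[0,0,0,0,0,0,0.5],[0,0,0,0,0,0,0.55],[0,0,0,0,0,0,0.6],[0,0,0,0,0,0,0.7],[0,0,0,0,0,0,1],[0,0,0,0,0,0,1],[0,0,0,0,0,0,1]]' 30
python3 -m inch '[[0,0,0,0,0,-0.3,1],[0,0,0,0,0,-0.7,1],[0,0,0,0,0,-1,1],[0,0,0,0,0,-1,1],[0,0,0,0,0,-1,1],[0,0,-0.035,0,0,-1,1],[0,0,-0.035,0,0,-0.6,1],[0,0,0,0,0,0,1]]'
python3 -m inch '[[0,0,0,0,0,0,1]]' >/dev/null
python3 -c "
from h import *
go(596.6,105.6,41,1.79)"
```

```text
clock: 35.6
eef_pos: [389.0, 315.6, 38.0]
tcp_rot: [3.141, -0.0, 1.57]
contact_force: [0.7, -0.2, 0.1]
opening: 0.704
grasp_force: 0.0
clock: 36.27
eef_pos: [388.9, 315.6, 38.0]
tcp_rot: [3.141, -0.0, 1.569]
contact_force: [-0.8, -0.1, 6.7]
opening: 0.315
grasp_force: 29.1
clock: 36.93
eef_pos: [390.2, 316.6, 181.1]
tcp_rot: [3.136, -0.003, 1.795]
contact_force: [1.2, 0.7, -0.6]
opening: 0.317
grasp_force: 29.8
turn -0.0010 (0.0 rows) shift [-10.01   6.28   5.49] rpy [ 3.140e+00 -1.000e-03  1.787e+00] pos [389.  315.6 178.3] op 0.31 t 37.0 q6 0.46
```

```bash
python3 -m inch '[[0,0,0,-0.5,0.31,0,1],[0,0,0,-0.9,0.57,0,1],[0,0,0,-1,0.63,0,1],[0,0,0,-1,0.63,0,1],[0,0,0,-1,0.63,0,1],[0,0,0,-1,0.63,0,1],[0,0,0,-1,0.63,0,1],[0,0,0,-1,0.63,0,1]]'>/dev/null
python3 -m inch '[[0,0,0,-1,0.63,0,1],[0,0,0,-0.9,0.56,0,1],[0,0,0,-0.71,0.43,0,1],[0,0,0,0,0,0.5,1],[0,0,0,0,0,1,1],[0,0,0,0,0,1,1],[0,0,0,0,0,0.8,1],[0,0,0,0,0,0.7,1]]'>/dev/null
python3 -m inch '[[0,0,0,0,0,0.6,1],[0,0,0,0,0,0.3,1],[0,0,0,0,0,0,1],[0,0,0,0,0,0,1]]'
python3 -c "
from h import *
go(596.6,105.6,42,1.79);f=get('scene');save('oilp.png',f['pixels'][150:290,300:460],3.5)"
```

```text
clock: 38.68
eef_pos: [595.4, 105.2, 54.1]
tcp_rot: [-3.14, -0.0, 1.788]
contact_force: [0.2, 1.5, -0.8]
opening: 0.319
grasp_force: 29.8
turn -0.0005 (0.0 rows) shift [0.   0.05 0.49] rpy [-3.14  -0.     1.788] pos [595.4 105.2  54.1] op 0.32 t 38.7 q6 -0.05
```

View pics/oilp.png

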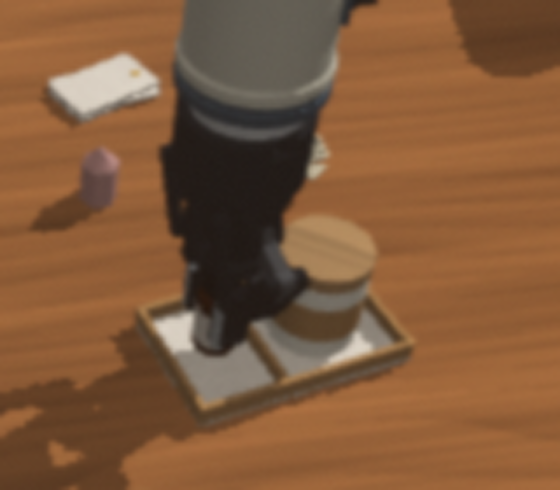

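The oil bottle is in the narrow bay opening (crop (210,330)), with the jar untouched beside it (320,270). Lowering in small steps.

```bash
python3 -m inch '[[0,0,0,0,0,0.2,1],[0,0,0,0,0,0.1,1],[0,0,0,0,0,0.06,1],[0,0,0,0,0,0.04,1],[0,0,0,0,0,0,1]]'
python3 -m inch '[[0,0,0,0,0,0.05,1],[0,0,0,0,0,0,1]]'
python3 -m inch '[[0,0,0,0,0,0.03,1],[0,0,0,0,0,0,1]]'
python3 -m inch '[[0,0,0,0,0,0.03,1],[0,0,0,0,0,0,1]]'
```

```text
clock: 39.15
eef_pos: [596.1, 105.0, 44.9]
tcp_rot: [-3.142, 0.0, 1.789]
contact_force: [-0.9, -0.1, -1.1]
opening: 0.318
grasp_force: 29.8
clock: 39.32
eef_pos: [596.2, 105.1, 43.6]
tcp_rot: [-3.142, 0.0, 1.789]
contact_force: [0.5, 0.1, -0.5]
opening: 0.316
grasp_force: 29.8
clock: 39.48
eef_pos: [596.2, 105.1, 42.8]
tcp_rot: [-3.142, 0.0, 1.789]
contact_force: [-0.1, 0.7, 0.2]
opening: 0.317
grasp_force: 29.8
clock: 39.65
eef_pos: [596.2, 105.1, 42.1]
tcp_rot: [3.142, 0.0, 1.789]
contact_force: [0.4, -0.5, 0.1]
opening: 0.315
grasp_force: 29.8
```

```bash
python3 -m inch '[[0,0,0,0,0,0.03,1],[0,0,0,0,0,0,1]]'
python3 -m inch '[[0,0,0,0,0,0,0.65],[0,0,0,0,0,0,0.6],[0,0,0,0,0,0,0.5],[0,0,0,0,0,0,0.4],[0,0,0,0,0,0,0.4],[0,0,0,0,0,-0.4,0.4],[0,0,0,0,0,-0.8,0.4],[0,0,0,0,0,-1,0.4]]'
python3 -m inch '[[0,0,0,0,0,-1,0.3],[0,0,0,0,0,-1,0.3],[0,0,0,0,-0.6,-1,0.3],[0,0,0,0,-1,-0.5,0.3],[0,0,0,0,-1,0,0.3],[0,0,0,0,-1,0,0.3],[0,0,0,0,-1,0,0.3],[0,0,0,0,-1,0,0.3]]'>/dev/null
python3 -m inch '[[0,0,0,0,-1,0,0.3],[0,0,0,0,-0.6,0,0.3],[0,0,0,0,0,0,0.3],[0,0,0,0,0,0,0.3]]'
python3 - <<'E'
from h import *
f=get('scene');save('end.png',f['pixels'],1.4)
P=pts(f)
m=((P[...,2]>24)&(P[...,2]<110)&(P[...,0]>540)&(P[...,0]<670)&(abs(P[...,1])<290)).astype(np.uint8)
n,l,s,c=cv2.connectedComponentsWithStats(m)
for i in range(1,n):
    if s[i,4]>30:
        p=P[l==i];print(np.round(p.min(0)),np.round(p.max(0)),np.round((p.min(0)+p.max(0))/2))
E
```

```text
clock: 39.82
eef_pos: [596.3, 105.1, 42.0]
tcp_rot: [3.142, 0.0, 1.789]
contact_force: [-2.2, -0.5, 7.3]
opening: 0.316
grasp_force: 30.5
clock: 40.48
eef_pos: [595.0, 104.9, 96.1]
tcp_rot: [-3.138, -0.0, 1.789]
contact_force: [0.1, 0.4, 0.1]
opening: 0.598
grasp_force: 0.0
clock: 41.48
eef_pos: [420.6, 66.1, 184.7]
tcp_rot: [3.14, 0.0, 1.789]
contact_force: [0.8, 0.3, 0.1]
opening: 0.703
grasp_force: 0.0
[550. 145.  24.] [610. 204.  77.] [580. 174.  51.]
[584.  91.  25.] [609. 119.  74.] [596. 105.  50.]
[ 580. -149.   24.] [619. -93.  82.] [ 600. -121.   53.]
[ 601. -209.   24.] [ 630. -177.   94.] [ 615. -193.   59.]
[ 606. -263.   24.] [ 637. -229.   85.] [ 621. -246.   55.]
```

View pics/end.png

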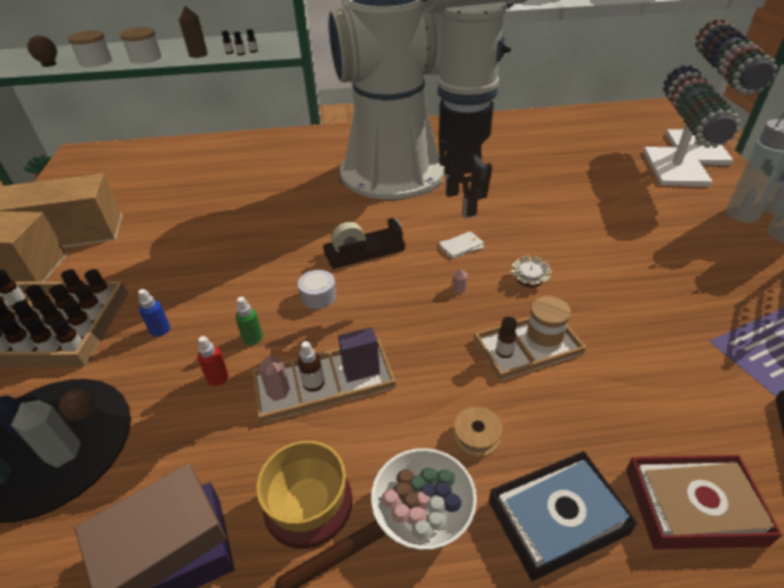

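All five stand upright in their bays: tower (274,380), dropper (311,367), deck (359,355), oil (507,338), jar (549,322). The rest of the stock is untouched and the gripper is clear. Handing in.

```bash
python3 -c "
from rig import r
print(r.sign_off())"
```

```text
the job is handed in; nothing more can be done
None
```

Both gift sets are made up and handed in at about 41 s: all five items stand upright in their bays, set down in the order asked, with the dropper about 5 mm off its bay centre and the other four within about 2 mm, and the rest of the stock left where it stood.

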